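# Feed one stand-off pad from the stack feeder and slide it into the pick-up seat

## Robot

A 6-joint arm with a two-finger parallel gripper is mounted at the origin on a cart in front of the work surface, level with it; the furniture and walls round the work are solid. World frame = base frame: x ahead of the robot, y to its left, z up, the work surface at z = 0. Lengths are in m, angles in rad, forces in N, time in s.
With the tool pointing down it reaches from about 0.25 to 0.775 m from the base axis. Payload 4 kg.
Tool frame: the origin (TCP) lies between the finger pads; the fingertips stand 25 mm ahead of it and the grasp point (between the pads) lies 6 mm ahead of it (robot.tip_reach is the z of the fingertips in the tool frame, in m); z points along the fingers, y is the line along which they close (so a half turn about z gives the same grasp; the last joint's range is limited). The gripper opens to 94 mm and grips with 3 to 60 N. Pads are 16 mm wide; open, the fingers measure 119 mm over their backs; the gripper's body (75 mm by 177 mm) begins 78 mm behind the grasp point.
Start: joints at [-1.37, 0.087, 1.371, -0, 1.684, -0.103], TCP at [0.165, -0.525, 0.231] pointing down, gripper open.
Joint ranges: [-3.1, 3.1], [-0.76, 2.03], [0.27, 2.55], [-1.08, 4.22], [0.17, 2.65], [-2.57, 2.57]. Speed limits (rad/s): [2.79, 2.79, 3.14, 3.14, 3.14, 3.14].

## Interface

Orientations are given as [roll, pitch, yaw] about the fixed x, y, z axes, in that order (R = Rz(yaw) Ry(pitch) Rx(roll)).
In Python, from bench import robot gives the robot as it stands. The module is installed in compiled form; this text tells all that it offers.
- The arm moves only by the shell command python3 -m handwheel 'ROWS'. ROWS is JSON, a list of rows, each a list of 3 entries, a list of its own where there are three numbers: the turn, a rotation vector about the world's x, y, z in units of 90 degrees (1.0 is 90 degrees), then the shift along the world's x, y, z in units of 0.05 m (1.0 is 0.05 m), then the closure, from 0 (fully open) to 1 (shut). A call has 1 to 5 rows; each row shifts and turns the commanded pose from where the row before left it; what a row does not reach is not made up. A row lasts 1/10 s, in which the tool goes at most 50 mm and 8.59 degrees, less where a joint would pass 70% of its speed; a pose out of reach is approached as far as the arm can. A call with a number of a shift or a turn outside -1 to 1 is refused whole. A call with a gripper value outside its range is refused whole. The fingers move at their own pace and stop on an object; the grip force is fixed at half the most. Time passes only in rows, so rows that do not move let the fingers close. It gives the time, the measured TCP pose, the force, the opening and the grip force at its end, in the units of the state.
- robot.get_obs(): the state, without advancing time (a new reading comes with each control period).
- robot.snapshot(name): name is "scene" or "side" or "wrist"; returns (picture, depth): 400x640x3 uint8, red, green, blue; 400x640 float32, m along the optical axis (not along the pixel's ray), 0 where there is no reading.
- robot.calibration(name): a dict with "mtx" (3x3 intrinsics, pixels), "D" ([k1, k2, p1, p2, k3] as OpenCV has them; the pictures are not rectified), "extrinsics" (4x4, takes a point from camera to world coordinates); the wrist camera has in their place "hand_eye" (4x4, takes a point from camera to tool coordinates, whose origin is the TCP and whose axes are the flange's). Camera axes: x right, y down, z forward; pixel columns grow to the right and rows downward; lengths in m; the calibration is good to about 2 mm. A picture is of the moment at which its call begins: read the wrist's pose just before it. calibration takes no time and is no camera call.
- robot.close_job(): hands the job in; it is judged then, once.
Trained networks look in the newest picture that a camera, given by its name, has taken for a name from the list of things; names that differ only in an ending like _2 or _b are one class to them, and where a whole thing is asked for, a point or a joint stands for the part that bears it (a point fixed in the world has none). Each returns a list of dicts, best first, with "p" (0 to 1); they miss things now and then, are a little off and sometimes report something else, mostly with a low value. They report only what shows in the picture. A call takes as long as a camera call. They do not tell look-alikes from the thing itself.
- robot.boxes_of(query, camera): "bbox" ([left, top, right, bottom] in pixels, round what is visible of it).
The state is a dict: "time": time; "joint_positions": joint angles; "qvel": joint speeds; "joint_torque": joint torques, N m; "tool_pos": TCP position; "ee_rot": TCP orientation; "wrist_force": force on the tool from outside, world axes, zero at the start; "wrist_torque": the same for the moment, N m; "width": finger opening in m; "finger_force": force on a finger pad.
Only numpy, scipy, OpenCV 4.12 (cv2) and the standard library are available. Lean on these libraries where they do the work, as an engineer would, in place of code of your own. Each camera call takes 0.05 s, during which the arm holds its last target. There are 200 camera calls.

## Task

Feed one stand-off pad for the next frame: press the red plunger of the stack feeder all the way down once and let it spring back up, so that a single green pad comes out onto the cross track. Then, with a fingertip, push that pad sideways along the track until it drops over the step into the seat at the track's end and lies flat there. Nothing is to be picked up: never lift the pads, keep the other pads in the magazine, and leave the things lying round the feeder where they are.

Things in the scene. Friction and masses are not known exactly. Their poses are not given: they have to be found in the camera images.
- feeder: Hand-operated stack feeder, on a wooden plinth fixed to the bench, 204 x 142 mm in plan. Origin: at bench height on the axis of its upright aluminium magazine (54 x 59 mm, top 100 mm above the bench). Its axes: z up, -x the front with the gate and the cross track, +x the rear with the plunger in a blue housing (x 27 to 108 mm, y -29 to 29, top 104 above the bench); y runs along the track, +y to the seat.
- plunger (a joint): Travel of the red plunger, vertical: 0 = up, 0.025 m = fully down. Sprung: 3 N to start, 8 N fully down; springs back when let go. A bell crank drives a flat blade twice as far, which pushes the lowest pad out of the gate onto the track, fully out only at full stroke, and draws back with the plunger, so that the next pad drops. Another stroke would eject another pad.
- plunger_top (a point): Centre of the top of the red mushroom knob (39 mm across, slightly domed), 154 mm above the bench when up, 129 mm when fully down (moves with the plunger). In the feeder's frame it lies at x = +84 mm, y = 0.
- outfeed (a point): Fixed point on the track in front of the gate where the centre (half-way up) of an ejected pad comes to lie, within about 3 mm: feeder frame x = -48.5 mm, y = 0, 44 mm above the bench.
- step (a point): Fixed point on the deck of the track, at the edge of the step: feeder frame x = -48.5, y = +40 mm. The deck is 38 mm above the bench and 44 mm wide (x), between the magazine's front wall and rear fence (top 47 above the bench) and a front rail (5.5 thick, top 43.5); it runs from y = -36 (end open, nothing stands there) to y = +40, where it steps down 3 mm into the seat.
- seat (a point): Fixed point where the centre (half-way up) of a pad in the seat lies: feeder frame x = -48.5, y = +61.75 mm, 41 mm above the bench. The seat is 43.5 mm long, from the step to a stop at y = +83.5 (top 47 above the bench), and 44 mm wide, so a pad has about 2 mm to spare on each side. The front rail is cut away there for a thumb.
- pad_1_mid (a point): Centre, half-way up, of the lowest pad of the stack, the one that will come out. Four equal pads, green plastic discs 40 mm across, 12 mm thick, about 18 g, slippery, with a dark screw hole marked in the top, are stacked loosely in the magazine; the lowest lies on the deck, its centre 44 mm above the bench.
- pad_2_mid (a point): Centre, half-way up, of the second pad from below; stays in the magazine.
- pad_3_mid (a point): Centre, half-way up, of the third pad from below; stays in the magazine.
- pad_4_mid (a point): Centre, half-way up, of the top pad from below; stays in the magazine.
- hose_coil (a point): Fixed point inside the yellow coiled air hose at the left, an obstacle that never moves: it stands from the bench (about 150 mm across, world x 0.38 to 0.57 m, y 0.41 to 0.56 m) up to about 1 m. Keep the arm clear of it.
- mouldings (a point): Fixed point at the near ends of the bundle of white mouldings to the right of the feeder, which never moves: world x 0.42 to 1.19 m, its left edge running from y = 0.106 m at the near end to about 0.0 m at the far end; 24 mm high at that edge, 46 mm further right.
- oak_corner: Loose oak-coloured moulding corner sample, an L of 62 x 62 x 18 mm; origin at the centre of its underside. Bystander.
- silver_corner: Loose silver moulding corner sample, an L of 62 x 62 x 18 mm; origin at the centre of its underside. Bystander.
- offcut: Loose wood offcut, 42 x 75 x 30 mm; origin at the centre of its underside. Bystander.
- tin: Loose round tin with a blue lid, 69 mm across, 36 mm high; origin at the centre of its underside. Bystander.
- pad_1: The same lowest pad; origin at the centre of its underside, z its axis.
Not all that is in view belongs to the job. Leave any blue or orange look-alike of the part that bears pad_4_mid alone.

How it is judged:
By the outcome, as a careful person would: the job done as asked, in the order asked, and still so for the second after the job is handed in, with the robot touching nothing.
It also fails if it takes over 45 s, if anything falls off the work surface, if the arm or the gripper's body presses on something with over 40 N, if the wrist force passes 120 N, or if a joint passes its speed limit or range.

## Working session

There is one attempt and no reset: what is moved stays moved. The work goes in short steps, Python scripts to look and compute and a shell command to move; the robot and the scene stay as the last step left them, time stands still between calls to the robot, and variables do not carry over. Pictures are saved under pics/ and viewed, at most 10 in all, crops included, and the job is handed in when it is done.

```bash
mkdir -p pics; cat > h.py <<'E'
from bench import robot
import numpy as np, cv2
def snap(n,f):
    o=robot.get_obs(); p,d=robot.snapshot(n); cv2.imwrite('pics/'+f,p[:,:,::-1]); np.savez('pics/'+f[:-4]+'.npz',p=p,d=d)
    return o,p,d
def ext(n,o=None):
    c=robot.calibration(n)
    if n!='wrist': return c,np.array(c['extrinsics'])
    from scipy.spatial.transform import Rotation as R
    T=np.eye(4); T[:3,:3]=R.from_euler('xyz',o['ee_rot']).as_matrix(); T[:3,3]=o['tool_pos']
    return c,T@np.array(c['hand_eye'])
def ray(n,uv,o=None):
    c,T=ext(n,o); q=cv2.undistortPoints(np.array(uv,float).reshape(-1,1,2),np.array(c['mtx']),np.array(c['D'])).reshape(-1,2)
    return T[:3,3], np.c_[q,np.ones(len(q))]@T[:3,:3].T
def atz(n,uv,z,o=None):
    p,r=ray(n,uv,o); return p+r*((z-p[2])/r[:,2])[:,None]
def atd(n,uv,d,o=None):
    p,r=ray(n,uv,o); return p+r*np.array([d[int(v),int(u)] for u,v in uv])[:,None]
def proj(n,P,o=None):
    c,T=ext(n,o); M=np.linalg.inv(T)
    return cv2.projectPoints(np.array(P,float).reshape(-1,3),cv2.Rodrigues(M[:3,:3])[0],M[:3,3],np.array(c['mtx']),np.array(c['D']))[0].reshape(-1,2)
E
python3 - <<'E'
from h import *
for n in('scene','side'):
    o,p,d=snap(n,n+'0.png')
    c,T=ext(n); print(n,T[:3,3].round(3),(T[:3,2]).round(2))
    for q in('feeder','plunger_top','pad_4_mid','tin','offcut','oak_corner','silver_corner'):
        for b in robot.boxes_of(q,n)[:4]:
            x=b['bbox'];u=[(x[0]+x[2])/2,(x[1]+x[3])/2]
            print(q,round(b['p'],2),np.round(x),atd(n,[u],d)[0].round(3))
print(o['tool_pos'],o['ee_rot'],o['time'],o['width'])
cv2.imwrite('pics/both.png',cv2.resize(np.vstack([cv2.imread('pics/scene0.png'),cv2.imread('pics/side0.png')]),(480,600)))
E
```

```text
scene [0.015 0.916 1.055] [ 0.37 -0.57 -0.73]
feeder 0.63 [291. 174. 370. 273.] [0.467 0.212 0.072]
plunger_top 0.48 [302. 181. 313. 191.] [0.544 0.193 0.153]
plunger_top 0.44 [291. 175. 367. 273.] [0.472 0.21  0.064]
pad_4_mid 0.77 [350. 298. 369. 319.] [0.299 0.357 0.01 ]
pad_4_mid 0.76 [363. 274. 375. 293.] [0.313 0.284 0.01 ]
pad_4_mid 0.57 [288. 176. 368. 273.] [0.475 0.21  0.061]
pad_4_mid 0.55 [328. 207. 342. 220.] [0.47  0.184 0.082]
tin 0.59 [288. 178. 370. 272.] [0.472 0.211 0.063]
offcut 0.73 [288. 231. 305. 256.] [0.526 0.284 0.031]
oak_corner 0.97 [382. 233. 404. 265.] [0.31  0.158 0.009]
oak_corner 0.51 [290. 176. 368. 272.] [0.472 0.211 0.068]
silver_corner 0.56 [306. 273. 343. 301.] [ 0.405  0.342 -0.002]
side [ 0.356 -0.489  0.619] [ 0.16  0.81 -0.57]
feeder 0.73 [274. 181. 363. 257.] [0.482 0.153 0.092]
plunger_top 0.79 [341. 184. 360. 205.] [0.555 0.163 0.144]
pad_4_mid 0.65 [240. 216. 254. 227.] [0.317 0.277 0.009]
pad_4_mid 0.64 [294. 317. 316. 342.] [ 0.414 -0.068  0.012]
tin 0.59 [361. 202. 385. 225.] [0.636 0.221 0.034]
offcut 0.61 [326. 195. 340. 202.] [0.551 0.313 0.027]
oak_corner 0.82 [234. 238. 261. 265.] [0.315 0.167 0.008]
silver_corner 0.5 [270. 191. 289. 212.] [0.409 0.352 0.007]
[ 0.16450689 -0.5247788   0.23033988] [-3.14140305e+00 -1.70646573e-05  3.03804282e-01] 0.4 0.09400700577242567
```

View pics/scene0.png

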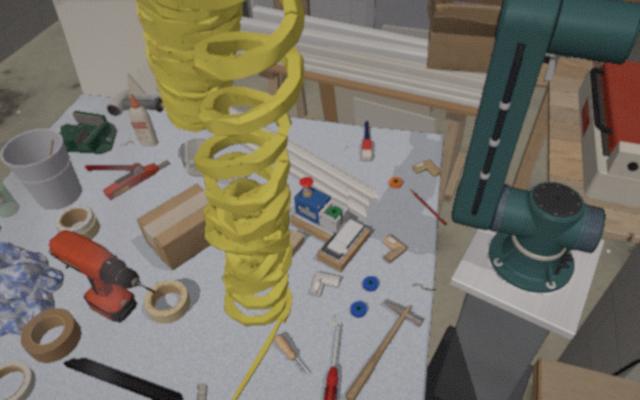

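View pics/side0.png

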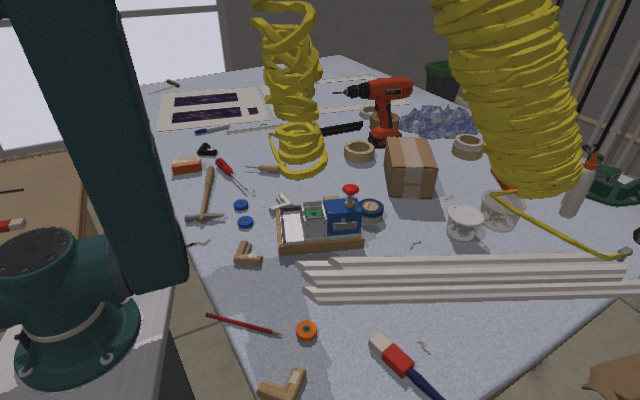

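The scene view shows the feeder at about (330,225), with its red knob at (307,183) and the green pad in the magazine at (335,213). The side view has the knob at (350,190) and the green pad at (315,214).

Look-alikes for the pad are the blue discs at (371,283) and (359,309) and the orange disc at (396,183), all in the scene view. I choose the green one inside the magazine.

```bash
python3 - <<'E'
from h import *
K={}
for n,bk in(('scene',[295,170,322,195]),('side',[335,178,368,200])):
    z=np.load(f'pics/{n}0.npz');p=z['p'].astype(int);d=z['d']
    r,g,b=p[...,0],p[...,1],p[...,2]
    def cen(m,box):
        mm=np.zeros_like(m);x0,y0,x1,y1=box;mm[y0:y1,x0:x1]=m[y0:y1,x0:x1]
        _,l,s,c=cv2.connectedComponentsWithStats(mm.astype(np.uint8)); i=1+np.argmax(s[1:,4]); return s[i],c[i]
    s,c=cen((r>1.8*g)&(r>1.8*b)&(r>70),bk);print(n,'knob',s,c,atz(n,[c],.150).round(4))
    bx=[322,198,350,228] if n=='scene' else [298,200,330,225]
    s,c=cen((g>1.25*r)&(g>1.15*b),bx);print(n,'green',s,c,atz(n,[c],.086).round(4))
a=cv2.imread('pics/scene0.png')[150:290,270:410];b=cv2.imread('pics/side0.png')[165:265,255:395]
cv2.imwrite('pics/crop.png',np.hstack([cv2.resize(a,(400,400),interpolation=2),cv2.resize(b,(400,400),interpolation=2)]))
E
```

```text
scene knob [300 177  13  11 103] [306.06796117 181.85436893] [[0.5573 0.1804 0.15  ]]
scene green [326 206  16  12 132] [333.84848485 211.21969697] [[0.4746 0.1817 0.086 ]]
side knob [342 184  17  11 132] [350.25757576 188.86363636] [[0.5575 0.1754 0.15  ]]
side green [305 209  18   9 121] [313.28099174 213.05785124] [[0.4747 0.1843 0.086 ]]
```

View pics/crop.png

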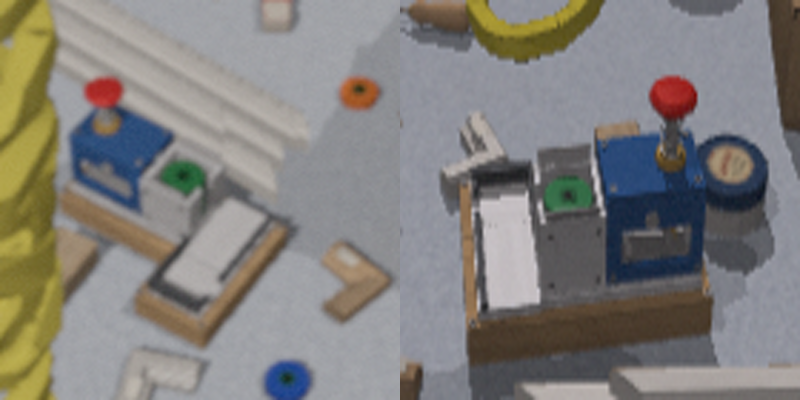

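```bash
python3 -m handwheel '[[[0,0,-0.09],[0.2,0.5,0.9],1],[[0,0,-0.09],[0.4,0.85,0.3],1],[[0,0,-0.09],[0.4,0.9,0.1],1],[[0,0,-0.09],[0.4,0.9,0],1],[[0,0,0],[0.4,0.9,0],1]]'
```

```text
time: 1.3
tool_pos: [0.2543, -0.3222, 0.2939]
ee_rot: [3.141, -0.001, -0.264]
wrist_force: [0.5, 0.8, -1.6]
width: 0.0577
finger_force: 0.0
```

The crop confirms the green pad inside the open magazine (left half at (185,178), right half at (568,195)). The red knob is at (105,90) and (673,97). The feeder yaw comes out near -0.06.

```bash
python3 -m handwheel '[[[0,0,0.065],[0.4,0.9,0.1],1],[[0,0,0.065],[0.4,0.9,0.1],1],[[0,0,0],[0.4,0.9,0.1],1],[[0,0,0],[0.4,0.9,0.1],1],[[0,0,0],[0.4,0.9,0.1],1]]'; python3 -m handwheel '[[[0,0,0],[0.4,0.9,0.1],1],[[0,0,0],[0.4,0.9,0.1],1],[[0,0,0],[0.4,0.9,0.1],1],[[0,0,0],[0.4,0.9,0.1],1],[[0,0,0],[0.4,0.9,0.1],1]]'; python3 -m handwheel '[[[0,0,0],[0.4,0.5,0.1],1],[[0,0,0],[0,0,0],1],[[0,0,0],[0,0,0],1]]'
python3 - <<'E'
from h import *
o,p,d=snap('wrist','w1.png'); print(o['tool_pos'],o['ee_rot'],o['width'])
np.save('pics/w1o.npy',[o['tool_pos'],o['ee_rot']])
for q in('feeder','plunger_top','pad_4_mid'):
    for b in robot.boxes_of(q,'wrist')[:3]: print(q,round(b['p'],2),np.round(b['bbox']))
E
```

```text
time: 1.8
tool_pos: [0.3542, -0.0969, 0.319]
ee_rot: [3.141, -0.002, -0.057]
wrist_force: [1.0, -1.2, 0.7]
width: 0.0171
finger_force: 0.0
time: 2.3
tool_pos: [0.4543, 0.1284, 0.3439]
ee_rot: [3.141, -0.001, -0.056]
wrist_force: [0.6, -1.4, 0.5]
width: 0.0007
finger_force: 0.0
time: 2.6
tool_pos: [0.4738, 0.1514, 0.348]
ee_rot: [3.141, 0.001, -0.055]
wrist_force: [-0.5, -0.5, 0.7]
width: 0.0005
finger_force: 0.0
[0.47384658 0.15138034 0.34798201] [ 3.14067430e+00  1.25348832e-03 -5.54706460e-02] 0.0005343232438156629
feeder 0.8 [221.  71. 331. 232.]
feeder 0.67 [184.  98. 249. 136.]
plunger_top 0.76 [266.  76. 307. 119.]
pad_4_mid 0.9 [456. 181. 490. 214.]
pad_4_mid 0.61 [177. 269. 203. 299.]
```

View pics/w1.png

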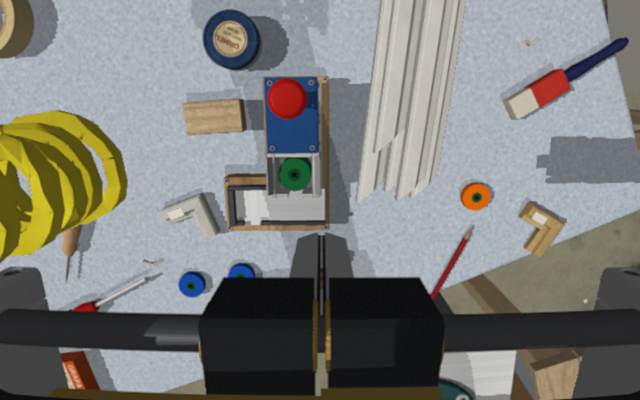

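The wrist view shows the knob at (286,98), the pad in its magazine at (295,174), the track at about (270,205) and the seat at its left end, about (240,208).

```bash
python3 - <<'E'
from h import *
from scipy.optimize import least_squares
o=robot.get_obs(); a=np.load('pics/w1o.npy');o['tool_pos'],o['ee_rot']=a
p=np.load('pics/w1.npz')['p'].astype(int);r,g,b=p[...,0],p[...,1],p[...,2]
def cen(m,x0,y0,x1,y1):
    mm=np.zeros(m.shape,np.uint8);mm[y0:y1,x0:x1]=m[y0:y1,x0:x1]
    _,l,s,c=cv2.connectedComponentsWithStats(mm); i=1+np.argmax(s[1:,4]); return s[i],c[i],(l==i)
s,k,_=cen((r>2*g)&(r>2*b),255,65,325,125);print(s,k); K=atz('wrist',[k],.151,o)[0]
s,c,_=cen((g>1.3*r)&(g>1.15*b),265,150,325,200);print(s,c);P=atz('wrist',[c],.086,o)[0]
print('knob',K.round(4),'pad',P.round(4), 'yaw kp',np.arctan2(*(K-P)[[1,0]]))
s,c,m=cen((b>1.5*r)&(b>1.2*g),255,65,330,165);print(s)
pts=[]
for y in range(115,150):
    xs=np.where(m[y])[0]; pts.append((xs.min(),xs.max()+1,y))
pts=np.array(pts,float)
L=atz('wrist',pts[:,[0,2]],.104,o);Rr=atz('wrist',pts[:,[1,2]],.104,o)
for e in(L,Rr): f=np.polyfit(e[:,0],e[:,1],1);print('edge slope',f[0],np.polyval(f,.54))
# fine overlay
for yaw in(-.06,):
    c_,s_=np.cos(yaw),np.sin(yaw); F=lambda x,y,z:[K[0]+c_*(x-.084)-s_*y,K[1]+s_*(x-.084)+c_*y,z]
    Q=[F(.027,.029,.104),F(.108,.029,.104),F(.027,-.029,.104),F(.108,-.029,.104),F(-.0485,.04,.038),F(-.0705,.04,.038),F(-.0265,.04,.038),F(-.0705,.0835,.047),F(-.0485,-.036,.038),F(0,0,.086),F(-.027,.0295,.1),F(-.027,-.0295,.1)]
    u=proj('wrist',Q,o);im=cv2.resize(p[60:240,200:350].astype(np.uint8)[:,:,::-1],None,fx=3.3,fy=3.3,interpolation=2)
    for x,y in u: cv2.circle(im,(int((x+.5-200)*3.3),int((y+.5-60)*3.3)),2,(0,255,255),-1)
    cv2.imwrite('pics/ov.png',im)
E
```

```text
[ 268   78   39   41 1231] [286.65962632  98.2794476 ]
[278 158  33  33 910] [294.49120879 173.22087912]
knob [0.56  0.178 0.151] pad [0.4776 0.1811 0.086 ] yaw kp -0.03790359217781829
[ 264   77   54   76 2459]
edge slope -0.04945352746583796 0.20608235699967922
edge slope -0.05742810705979881 0.14990635172356764
```

View pics/ov.png

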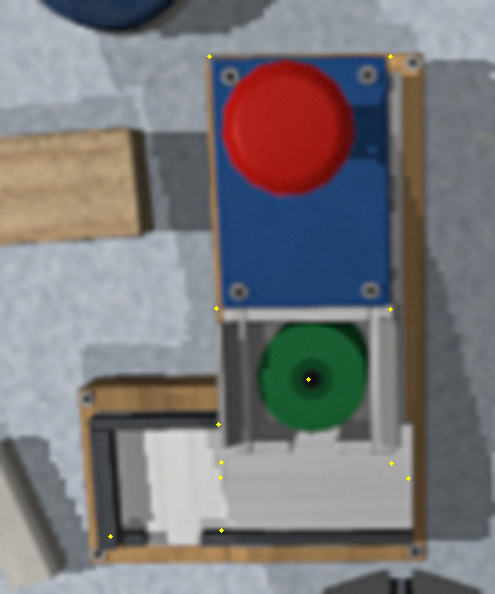

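The overlay fits (yaw about -0.05, knob at about (0.559, 0.178), feeder origin about (0.4755, 0.182)). Next I go above the knob and press it.

```bash
python3 -m handwheel '[[[0,0,0],[0.85,0.27,0],1],[[0,0,0],[0.85,0.26,-0.4],1],[[0,0,0],[0,0,-0.9],1],[[0,0,0],[0,0,-0.9],1],[[0,0,0],[0,0,-0.86],1]]';python3 -m handwheel '[[[0,0,0],[0,0,-0.1],1],[[0,0,0],[0,0,-0.1],1],[[0,0,0],[0,0,-0.1],1],[[0,0,0],[0,0,0],1]]'
```

```text
time: 3.3
tool_pos: [0.5589, 0.1765, 0.1936]
ee_rot: [3.141, 0.0, -0.058]
wrist_force: [-0.2, -0.6, 0.0]
width: 0.0008
finger_force: 0.0
time: 3.7
tool_pos: [0.5601, 0.1777, 0.1831]
ee_rot: [-3.14, -0.004, -0.057]
wrist_force: [0.1, -0.1, 0.9]
width: 0.0003
finger_force: 0.0
```

```bash
python3 -m handwheel '[[[0,0,0],[0,0,-0.1],1],[[0,0,0],[0,0,-0.1],1],[[0,0,0],[0,0,-0.1],1],[[0,0,0],[0,0,-0.1],1],[[0,0,0],[0,0,0],1]]';python3 -m handwheel '[[[0,0,0],[0,0,-0.06],1],[[0,0,0],[0,0,-0.06],1],[[0,0,0],[0,0,0],1]]'
```

```text
time: 4.2
tool_pos: [0.5605, 0.178, 0.162]
ee_rot: [-3.141, -0.005, -0.056]
wrist_force: [1.1, -0.2, 5.9]
width: 0.0005
finger_force: 2.8
time: 4.5
tool_pos: [0.5605, 0.178, 0.1567]
ee_rot: [-3.14, -0.005, -0.056]
wrist_force: [0.3, -0.8, 7.0]
width: 0.0003
finger_force: 3.5
```

```bash
python3 -m handwheel '[[[0,0,0],[0,0,-0.04],1],[[0,0,0],[0,0,-0.04],1],[[0,0,0],[0,0,0],1],[[0,0,0],[0,0,0],1]]'
```

```text
time: 4.9
tool_pos: [0.5606, 0.178, 0.154]
ee_rot: [-3.14, -0.006, -0.056]
wrist_force: [-0.8, -0.0, 10.9]
width: 0.0004
finger_force: 4.9
```

```bash
python3 -m handwheel '[[[0,0,0],[0,0,-0.04],1],[[0,0,0],[0,0,0],1],[[0,0,0],[0,0,0],1]]'
```

```text
time: 5.2
tool_pos: [0.5606, 0.178, 0.1539]
ee_rot: [-3.14, -0.007, -0.056]
wrist_force: [-2.9, -1.2, 15.5]
width: 0.0005
finger_force: 7.8
```

The plunger has bottomed (the force rises with no further travel). I release it and go to above the track's open end, then look.

```bash
python3 -m handwheel '[[[0,0,0],[0,0,0.2],1],[[0,0,0],[0,0,0.3],1],[[0,0,0],[0,0,0.8],1],[[0,0,0],[-0.4,0,0.8],1],[[0,0,0],[-0.8,-0.2,0.5],1]]';python3 -m handwheel '[[[0,0,0],[-0.8,-0.4,0.4],1],[[0,0,0],[-0.7,-0.37,0.2],1],[[0,0,0],[0,0,0],1],[[0,0,0],[0,0,0],1]]'
python3 - <<'E'
from h import *
o,p,d=snap('wrist','w2.png'); print(o['tool_pos'],o['ee_rot'],o['wrist_force'])
np.save('pics/w2o.npy',[o['tool_pos'],o['ee_rot']])
P=p.astype(int);r,g,b=P[...,0],P[...,1],P[...,2]
m=((g>1.3*r)&(g>1.15*b)).astype(np.uint8)
_,l,s,c=cv2.connectedComponentsWithStats(m)
for i in range(1,len(s)):
    if s[i,4]>80: print(s[i],c[i].round(1),[atz('wrist',[c[i]],z,o)[0].round(4) for z in(.05,.074)])
m=((r>2*g)&(r>2*b)).astype(np.uint8)
_,l,s,c=cv2.connectedComponentsWithStats(m)
for i in range(1,len(s)):
    if s[i,4]>400: print('red',s[i],c[i].round(1),atz('wrist',[c[i]],.151,o)[0].round(4),d[int(c[i][1]),int(c[i][0])])
E
```

```text
time: 5.7
tool_pos: [0.4997, 0.1681, 0.2804]
ee_rot: [-3.141, -0.001, -0.056]
wrist_force: [-0.1, 0.2, -0.6]
width: 0.0006
finger_force: 0.0
time: 6.1
tool_pos: [0.4236, 0.1292, 0.3088]
ee_rot: [-3.141, -0.001, -0.057]
wrist_force: [1.0, -0.1, 0.8]
width: 0.0004
finger_force: 0.0
[0.42361945 0.12916907 0.30883489] [-3.14114545e+00 -1.14528646e-03 -5.68433249e-02] [ 0.99322118 -0.07568363  0.81159624]
[ 250  115   37   40 1151] [269.1 134.3] [array([0.4748, 0.1844, 0.05  ]), array([0.4759, 0.1809, 0.074 ])]
[257 158  34  33 843] [273.4 174.1] [array([0.4289, 0.1836, 0.05  ]), array([0.4328, 0.1801, 0.074 ])]
red [ 229   13   45   48 1697] [251.   36.5] [0.5593 0.1777 0.151 ] 0.28448528
red [ 529   23   48   42 1058] [554.6  42.6] [ 0.5439 -0.0746  0.151 ] 0.406677
red [457 153  31  29 580] [472.1 166.5] [ 0.4422 -0.0061  0.151 ] 0.45427376
```

View pics/w2.png

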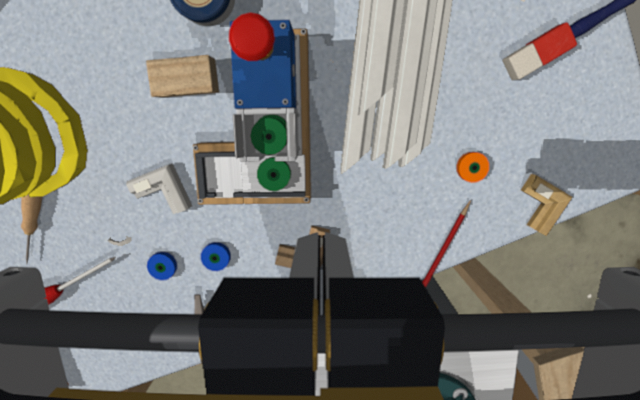

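One pad lies on the track at (273,174), at world (0.429, 0.184). The next pad has dropped in the magazine at (269,134), and the knob is up at (251,36). Now the closed fingertips go down behind the pad at the open end.

```bash
python3 -m handwheel '[[[0,0,0],[0.05,0,-0.9],1],[[0,0,0],[0,0,-0.95],1],[[0,0,0],[0,0,-0.95],1],[[0,0,0],[0,0,-0.95],1],[[0,0,0],[0,0,-0.6],1]]';python3 -m handwheel '[[[0,0,0],[0,0,-0.35],1],[[0,0,0],[0,0,-0.12],1],[[0,0,0],[0,0,0],1],[[0,0,0],[0,0,0],1]]'
python3 - <<'E'
from h import *
o=robot.get_obs();print(o['tool_pos'],o['wrist_force'])
E
```

```text
time: 6.65
tool_pos: [0.424, 0.1291, 0.085]
ee_rot: [3.14, 0.009, -0.056]
wrist_force: [-0.2, -0.4, -1.5]
width: 0.0005
finger_force: 0.0
time: 7.05
tool_pos: [0.4274, 0.1295, 0.068]
ee_rot: [-3.141, -0.001, -0.056]
wrist_force: [-0.3, -0.3, 0.7]
width: 0.0002
finger_force: 0.0
[0.42736519 0.12948223 0.06799048] [-0.31117181 -0.28903931  0.65879543]
```

```bash
python3 -m handwheel '[[[0,0,0],[0.01,0.2,-0.02],1],[[0,0,0],[0,0.1,0],1],[[0,0,0],[0.01,0.1,0],1],[[0,0,0],[0,0.1,0],1],[[0,0,0],[0.01,0.1,0],1]]';python3 -m handwheel '[[[0,0,0],[0,0.1,0],1],[[0,0,0],[0.01,0.1,0],1],[[0,0,0],[0,0.1,0],1],[[0,0,0],[0.01,0.1,0],1],[[0,0,0],[0,0.1,0],1]]';python3 -m handwheel '[[[0,0,0],[0,0.1,0],1],[[0,0,0],[0.01,0.1,0],1],[[0,0,0],[0,0.1,0],1],[[0,0,0],[0,0,0],1]]'
python3 - <<'E'
from h import *
o,p,d=snap('wrist','w3.png'); print(o['tool_pos'],o['ee_rot'],o['wrist_force'])
s,ps,ds=snap('scene','s3.png'); _,pq,_=snap('side','q3.png')
a=cv2.resize(ps[150:290,270:410],(400,400),interpolation=2);b=cv2.resize(pq[165:265,255:395],(400,400),interpolation=2)
cv2.imwrite('pics/c3.png',np.hstack([a,b])[:,:,::-1])
E
```

```text
time: 7.55
tool_pos: [0.4281, 0.1597, 0.0667]
ee_rot: [3.141, -0.001, -0.056]
wrist_force: [-0.8, -0.6, 0.9]
width: 0.0004
finger_force: 0.5
time: 8.05
tool_pos: [0.4292, 0.1845, 0.0666]
ee_rot: [3.141, -0.0, -0.057]
wrist_force: [-0.2, -1.1, 2.2]
width: 0.0009
finger_force: 1.1
time: 8.45
tool_pos: [0.4294, 0.1999, 0.0664]
ee_rot: [-3.141, 0.0, -0.056]
wrist_force: [-0.4, -1.0, 0.5]
width: 0.0004
finger_force: 0.3
[0.42943787 0.19993449 0.06637477] [-3.14110692e+00  3.21299405e-05 -5.58428731e-02] [-0.39374119 -0.99498598  0.50938637]
```

View pics/c3.png

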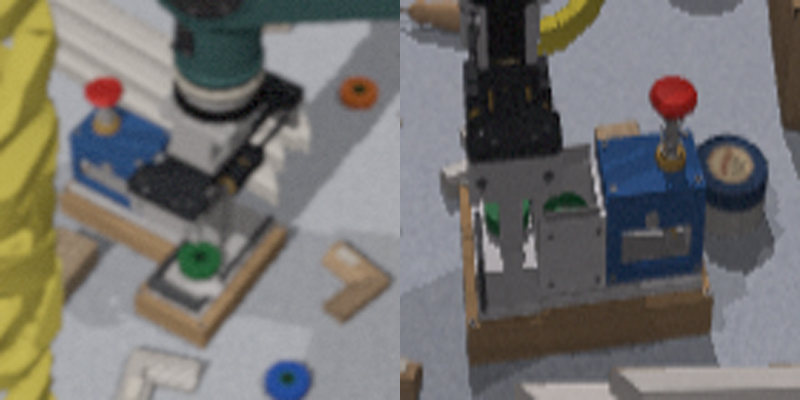

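The pad is being pushed ahead of the fingertip (left crop, (200,260)), still on the track. The second pad is still in the magazine. I measure the pad's position.

```bash
cat > pad.py <<'E'
from h import *
def run(f):
    s,ps,ds=snap('scene',f);P=ps.astype(int);r,g,b=P[...,0],P[...,1],P[...,2]
    m=((g>1.25*r)&(g>1.15*b)).astype(np.uint8);m[:,:322]=0;m[:,358:]=0;m[:195]=0;m[262:]=0
    _,l,st,c=cv2.connectedComponentsWithStats(m)
    for i in range(1,len(st)):
        if st[i,4]>30:
            e=[st[i,0]+st[i,2]/2,st[i,1]+st[i,3]/2]
            print(st[i],c[i].round(1),[atz('scene',[c[i]],z)[0].round(4) for z in(.05,.047)],np.median(atd('scene',np.argwhere(l==i)[:,::-1],ds)[:,2]).round(4))
E
python3 -c "
import pad;pad.run('s4.png')
from h import *
for y in(0,.04,.0617): print(proj('scene',[.4762-.0485+.05*y,.1844+y,.05]))"
```

```text
[331 235  17  13 167] [339.1 240.6] [array([0.4284, 0.2332, 0.05  ]), array([0.4296, 0.2312, 0.047 ])] 0.0496
[[348.9581857  227.99006625]]
[[340.42740912 238.05098756]]
[[335.67483402 243.65636664]]
```

```bash
python3 -m handwheel '[[[0,0,0],[0.01,0.08,0],1],[[0,0,0],[0,0.06,0],1],[[0,0,0],[0,0.05,0],1],[[0,0,0],[0,0.04,0],1],[[0,0,0],[0,0,0],1]]'; python3 -c "import pad;pad.run('s5.png')"
```

```text
time: 9.15
tool_pos: [0.4299, 0.211, 0.0664]
ee_rot: [-3.142, 0.0, -0.056]
wrist_force: [0.6, 0.3, -1.0]
width: 0.0007
finger_force: 0.0
[329 237  16  15 178] [336.5 244. ] [array([0.4284, 0.246 , 0.05  ]), array([0.4297, 0.244 , 0.047 ])] 0.0485
```

```bash
python3 -m handwheel '[[[0,0,0],[0,0.04,0],1],[[0,0,0],[0,0.02,0],1],[[0,0,0],[0,0,0],1]]'; python3 -c "import pad;pad.run('s6.png')"
```

```text
time: 9.5
tool_pos: [0.4299, 0.2138, 0.0664]
ee_rot: [3.142, -0.0, -0.056]
wrist_force: [-1.0, 1.0, 0.4]
width: 0.0003
finger_force: 0.0
[328 238  16  15 172] [336.  244.6] [array([0.4285, 0.2484, 0.05  ]), array([0.4297, 0.2464, 0.047 ])] 0.048
```

```bash
python3 -m handwheel '[[[0,0,0],[-0.01,-0.2,0],1],[[0,0,0],[-0.02,-0.3,0.2],1],[[0,0,0],[0,0,0.8],1],[[0,0,0],[-0.5,0,0.8],1],[[0,0,0],[-0.5,0,0.5],1]]'; python3 -m handwheel '[[[0,0,0],[0,0,0.3],1],[[0,0,0],[0,0,0],1],[[0,0,0],[0,0,0],1]]'
python3 - <<'E'
from h import *
o,p,d=snap('wrist','w7.png');print(o['tool_pos'],o['wrist_force'])
P=p.astype(int);r,g,b=P[...,0],P[...,1],P[...,2]
_,l,s,c=cv2.connectedComponentsWithStats(((g>1.3*r)&(g>1.15*b)).astype(np.uint8))
for i in range(1,len(s)):
    if s[i,4]>150:
        m=np.argwhere(cv2.erode((l==i).astype(np.uint8),np.ones((5,5))))[:,::-1]; X=atd('wrist',m,d,o); A=np.c_[X[:,:2]-X[:,:2].mean(0),np.ones(len(X))]
        f=np.linalg.lstsq(A,X[:,2],rcond=None)[0]; print(s[i],c[i].round(1),atz('wrist',[c[i]],.047,o)[0].round(4),'slope,z',f.round(4))
c=p[60:280,140:360];cv2.imwrite('pics/w7c.png',cv2.resize(c,(600,600),interpolation=2)[:,:,::-1])
E
```

```text
time: 10.05
tool_pos: [0.3791, 0.1877, 0.1852]
ee_rot: [-3.14, -0.004, -0.059]
wrist_force: [-0.4, 0.6, 0.1]
width: 0.0005
finger_force: 0.0
time: 10.35
tool_pos: [0.3786, 0.188, 0.1966]
ee_rot: [3.142, -0.001, -0.058]
wrist_force: [-0.5, 0.0, -0.0]
width: 0.0
finger_force: 0.0
[0.37855181 0.18795295 0.19657835] [-0.49408385  0.00919121 -0.0152235 ]
[ 294   52   54   56 2252] [320.4  79.5] [0.4762 0.182  0.047 ] slope,z [-0.1392  0.0083  0.0735]
[ 227  117   48   46 1737] [250.3 139.5] [0.4317 0.2433 0.047 ] slope,z [ 0.3422 -1.1288  0.0496]
```

View pics/w7c.png

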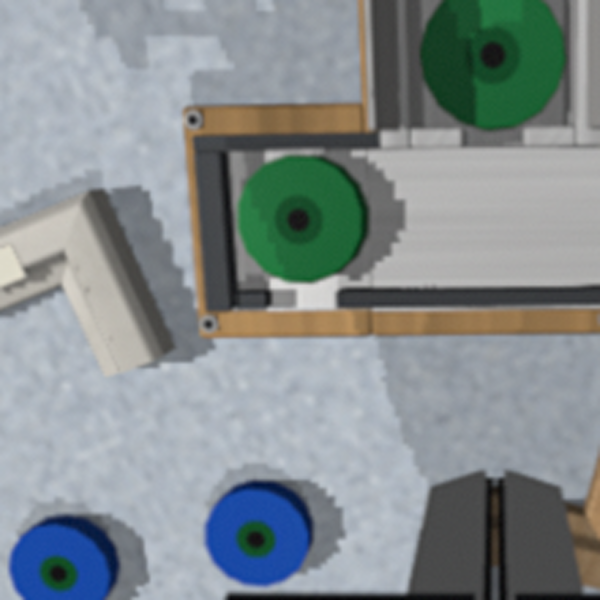

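The pad is at the seat end (crop (300,218)) with one pad visible in the magazine. I now check whether it lies flat with a robust plane fit.

```bash
python3 - <<'E'
from h import *
from scipy.optimize import least_squares
S=[snap('wrist','w8_%d.png'%i) for i in range(4)]
o,p=S[0][:2]; d=np.median([s[2] for s in S],0)
P=p.astype(int);r,g,b=P[...,0],P[...,1],P[...,2]
_,l,s,c=cv2.connectedComponentsWithStats(((g>1.3*r)&(g>1.15*b)).astype(np.uint8))
def fit(m,t):
    m=m[d[m[:,1],m[:,0]]>0]; X=atd('wrist',m,d,o); c=np.median(X[:,:2],0); k=(np.hypot(*(X[:,:2]-c).T)<.04); X=X[k]
    f=least_squares(lambda q:X[:,:2]@q[:2]*1-c@q[:2]+q[2]-X[:,2],[0,0,np.median(X[:,2])],loss='soft_l1',f_scale=.001).x
    print(t,len(X),c.round(4),f.round(4),np.percentile(X[:,2],[5,50,95]).round(4))
for i in range(1,len(s)):
    if s[i,4]>150: fit(np.argwhere(cv2.erode((l==i).astype(np.uint8),np.ones((9,9))))[:,::-1],'pad')
fit(np.argwhere(np.pad(np.ones((25,45)),((118,257),(295,300))))[:,::-1],'deck')
E
```

```text
pad 1277 [0.4739 0.1821] [-0.0019  0.0028  0.0737] [0.0731 0.0737 0.0744]
pad 897 [0.4321 0.2426] [-0.0053 -0.0774  0.0481] [0.0468 0.0481 0.0494]
deck 1125 [0.4351 0.1872] [-0.0018 -0.0015  0.0376] [0.0369 0.0376 0.0383]
```

The pad is still tilted: slope -0.077 is about 3 mm over its length, so its trailing edge rests on the step. It needs about 2–3 mm more push.

```bash
python3 -m handwheel '[[[0,0,0],[0.5,0,-0.5],1],[[0,0,0],[0.5,0,-0.7],1],[[0,0,0],[0,0,-0.8],1],[[0,0,0],[0,0,-0.5],1],[[0,0,0],[0,0,-0.08],1]]'; python3 -m handwheel '[[[0,0,0],[0,0,0],1],[[0,0,0],[0.01,0.2,0],1],[[0,0,0],[0.01,0.2,0],1],[[0,0,0],[0,0.1,0],1],[[0,0,0],[0,0,0],1]]'
```

```text
time: 11.1
tool_pos: [0.4264, 0.1879, 0.0637]
ee_rot: [3.139, 0.007, -0.057]
wrist_force: [-0.4, -0.6, 0.6]
width: 0.0003
finger_force: 0.0
time: 11.6
tool_pos: [0.4298, 0.2149, 0.0683]
ee_rot: [-3.141, -0.001, -0.055]
wrist_force: [0.7, 0.7, -0.2]
width: 0.0006
finger_force: 0.0
```

```bash
python3 -m handwheel '[[[0,0,0],[0,0.03,-0.02],1],[[0,0,0],[0,0.02,0],1],[[0,0,0],[0,0.02,0],1],[[0,0,0],[0,0,0],1]]'; python3 -c "import pad;pad.run('s9.png')"
```

```text
time: 12.0
tool_pos: [0.4294, 0.2171, 0.0663]
ee_rot: [3.141, 0.0, -0.057]
wrist_force: [0.5, -0.1, -0.7]
width: 0.0004
finger_force: 0.0
[328 239  16  14 165] [335.9 245.3] [array([0.4277, 0.2502, 0.05  ]), array([0.4289, 0.2482, 0.047 ])] 0.0471
```

```bash
python3 -m handwheel '[[[0,0,0],[-0.01,-0.3,0],1],[[0,0,0],[-0.02,-0.3,0.2],1],[[0,0,0],[0,0,0.8],1],[[0,0,0],[-0.5,0,0.8],1],[[0,0,0],[-0.5,0,0.5],1]]'; python3 -m handwheel '[[[0,0,0],[0,0,0.3],1],[[0,0,0],[0,0,0],1],[[0,0,0],[0,0,0],1]]'
python3 - <<'E'
from h import *
from scipy.optimize import least_squares
S=[snap('wrist','w10_%d.png'%i) for i in range(4)]
o,p=S[0][:2]; d=np.median([s[2] for s in S],0)
P=p.astype(int);r,g,b=P[...,0],P[...,1],P[...,2]
_,l,s,c=cv2.connectedComponentsWithStats(((g>1.3*r)&(g>1.15*b)).astype(np.uint8))
for i in range(1,len(s)):
    if s[i,4]>150:
        m=np.argwhere(cv2.erode((l==i).astype(np.uint8),np.ones((9,9))))[:,::-1]; X=atd('wrist',m,d,o); c=np.median(X[:,:2],0); X=X[np.hypot(*(X[:,:2]-c).T)<.04]
        print(s[i],c.round(4),least_squares(lambda q:(X[:,:2]-c)@q[:2]+q[2]-X[:,2],[0,0,.05],loss='soft_l1',f_scale=.001).x.round(4))
cv2.imwrite('pics/w10c.png',cv2.resize(p[0:280,120:400],(560,560),interpolation=2)[:,:,::-1]);print(o['tool_pos'],o['wrist_force'],o['time'])
E
```

```text
time: 12.55
tool_pos: [0.3786, 0.186, 0.1852]
ee_rot: [-3.14, -0.004, -0.059]
wrist_force: [-0.2, 0.6, 1.2]
width: 0.0004
finger_force: 0.0
time: 12.85
tool_pos: [0.3781, 0.1864, 0.1966]
ee_rot: [3.142, -0.001, -0.058]
wrist_force: [-1.1, 0.9, -0.1]
width: 0.0007
finger_force: 0.0
[ 292   51   54   56 2245] [0.4739 0.182 ] [-0.0012 -0.0008  0.0745]
[ 224  117   48   46 1721] [0.4319 0.2436] [ 0.0014 -0.0013  0.0472]
[0.37806908 0.18637673 0.19659436] [-1.13790904  0.88165297 -0.11865798] 12.85
```

View pics/w10c.png

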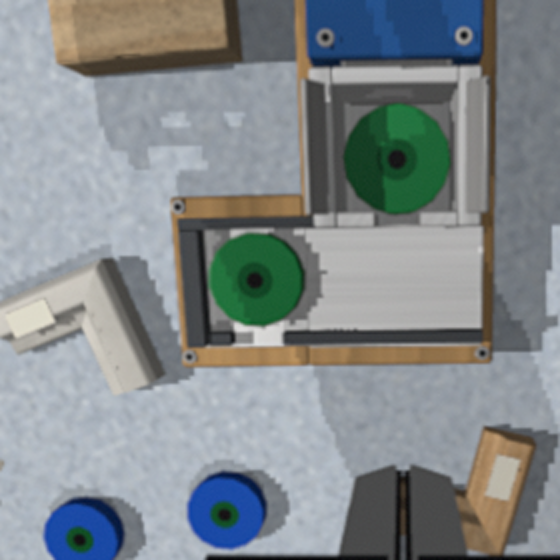

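The pad now lies flat in the seat at (255,280): slope about 0, top at 47 mm. The other pads are still in the magazine, the silver corner, offcut and oak corner in view look undisturbed, and the arm is clear.

```bash
python3 -c "
from bench import robot
print(robot.close_job())"
```

```text
the job is handed in; nothing more can be done
None
```

Done and handed in: one plunger stroke fed a single green pad, which I pushed along the track into the seat; it measured flat there (top at 47 mm) after a second short push to clear the step.

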